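# Third hand at the gel-casting station

## Robot

A 6-joint arm with a two-finger parallel gripper is mounted at the origin on a cart in front of the work surface, level with it; the furniture and walls round the work are solid. World frame = base frame: x ahead of the robot, y to its left, z up, the work surface at z = 0. Lengths are in m, angles in rad, forces in N, time in s.
With the tool pointing down it reaches from about 0.25 to 0.775 m from the base axis. Payload 4 kg.
Tool frame: the origin (TCP) lies on the centre line of the jaws, within the pads' length; the fingertips stand 17 mm ahead of it and the grasp point (between the pads) lies 2 mm behind it (env.tip_reach is the distance from the TCP to the fingertips, in m); z points along the fingers, y is the direction in which the jaws open and shut (so a half turn about z gives the same grasp; the last joint's range is limited). The gripper opens to 85 mm and grips with 20 to 120 N. Pads are 22 mm wide; open, the fingers measure 114 mm over their backs; the gripper's body (76 mm by 85 mm) begins 54 mm behind the grasp point. The pads swing forward as they close: fully open they stand 13 mm farther back than shut.
Start: joints at [-1.364, 0.087, 1.371, -0, 1.684, -0.103], TCP at [0.168, -0.524, 0.248] pointing down, gripper open.
Joint ranges: [-3.1, 3.1], [-0.76, 2.03], [0.27, 2.55], [-1.08, 4.22], [0.17, 2.65], [-2.57, 2.57]. Speed limits (rad/s): [2.79, 2.79, 3.14, 3.14, 3.14, 3.14].

## Interface

Orientations are given as a rotation vector (axis times angle).
In Python, from workcell import monitor, optics, ticket, env gives the robot as it stands.
- The arm moves only by the tool play_rows, never from a script. Its argument "targets" is text: rows parted by semicolons, each of 7 numbers parted by spaces: the shift along the tool's x, y, z in m, then the turn, a rotation vector about the tool's x, y, z in degrees, then the closure, from 0 (fully open) to 1 (shut). In form: tx ty tz ax ay az jaw; .... A call has 1 to 20 rows; each row is the pose to reach, as a shift and turn from the pose commanded when the call began, along the tool's axes at that moment; what a row does not reach only later rows make up. A row lasts 1/8 s, in which the tool goes at most 62.5 mm and 10.7 degrees, less where a joint would pass 70% of its speed; a pose out of reach is approached as far as the arm can. A call with a gripper value outside its range is refused whole. The fingers move at their own pace and stop on an object; "newtons" is the grip in N (left out, the last holds). Time passes only in rows, so rows that repeat a pose let the fingers close. It gives the time, the measured TCP pose, the force and the opening at its end, in the units of the state.
- monitor.get_obs(): the state, without advancing time (a new reading comes with each control period).
- optics.capture(name): name is "side" or "top" or "wrist"; returns the picture (384x512x3 uint8, red, green, blue); there is no depth.
- optics.calibration(name): a dict with "camera_matrix" (3x3 intrinsics, pixels), "camera_from_world" (4x4, takes a point from world to camera coordinates). Camera axes: x right, y up, looking along -z (the intrinsics and any distortion apply to the point x, -y, -z); pixel columns grow to the right and rows downward; lengths in m; the calibration is good to about 2 mm. A picture is of the moment at which its call begins: read the wrist's pose just before it. calibration takes no time and is no camera call; for the wrist camera it gives the pose at the moment of the call.
- ticket.job_done(): hands the job in, once; it reports no verdict.
The state is a dict: "time": time; "joints": joint angles; "joint_velocities": joint speeds; "joint_torque": joint torques, N m; "ee_pos": TCP position; "ee_rot": TCP orientation; "wrist_force": force on the tool from outside, world axes, zero at the start; "torque": the same for the moment, N m; "grip_width": finger opening in m.
Only numpy, scipy, OpenCV 4.12 (cv2) and the standard library are available. Lean on these libraries where they do the work, as an engineer would, in place of code of your own. Each camera call takes 0.05 s, during which the arm holds its last target.

## Task

Get the gel caster ready for pouring: first wet the seal of its end wall with a full stroke of the little pump bottle (press the blue pump head right down, then let it come back up), and after that lay the blue gel tray flat in the channel between the two orange-red seals and let go of it. Then slide the clamp block by its black handle towards the end wall until its sprung plate pushes the tray squarely against the end wall with a steady force of about 10 N, and finish while still holding that push on the block, not touching the tray, for a colleague who will tighten the two brass thumbscrews. Never press the tray harder than 20 N against the end wall, for it cracks, and leave the buffer bottle, beaker, timer and gel comb where they are.

Things in the scene. Friction and masses are not known exactly. Their poses are not given: they have to be found in the camera images.
- casting_station: grey gel-casting station fixed on the worktop at the right, deck 100 mm wide, top 12 mm above the worktop. Origin: worktop level, on the channel's centre line. x: direction in which the clamp closes (block to end wall), y across, z up. Along x: clamp block about -98 mm at first, end wall's seal face +100 mm, pump bottle +158 mm. Metal cheeks 36 mm high, 44 to 49 mm off centre, x -118 to -26 mm
- end_wall: fixed end wall with an orange-red seal, the fence that the tray is pressed against: 92 mm wide, top 48 mm above the worktop. Its origin and axes are those of the station; the seal face is at x = +100 mm and looks to -x
- clamp_block: aluminium clamp block, 32 mm along x, 66 mm wide, with a loose brass thumbscrew at each side (not to be turned). Slides along the station's x between the cheeks, travel 75 mm towards the end wall, friction about 1 N. Origin: its middle at deck level, 12 mm above the worktop; axes as the station's. Its top is 34 mm above the origin
- clamp_handle (a point): middle of the top of the black handle on the clamp block: an upright post 18 mm wide across the channel, 26 mm along it, rising 34 mm above the block; top 79.5 mm above the worktop. Pinch it across its 18 mm from above, or push it from behind; behind the block (towards -x) is free space
- pressure_face (a point): middle of the face of the sprung plate (orange-red seal, 60 mm wide) in front of the clamp block, which meets the near end of the tray; 38 mm ahead of the block's middle when relaxed; at station x -60 to -48 mm at the start
- pressure_plate (a joint): how far the sprung plate is pushed back into the clamp block, in m: 0 relaxed, 0.012 at its stop. Spring 1.5 N per mm, so 10 N is about 0.0067; the block springs back when let go. Two steel guide pins stand out behind the block by 2 mm when relaxed, and by this much more when pressed
- pump_top (a point): middle of the top of the blue pump head (27 mm across) of the small white bottle fixed in the station, 104 mm above the worktop; its spout reaches from it towards -x over the seal, 94 to 99 mm above the worktop. Press straight down
- pump_head (a joint): how far the pump head is pressed down, in m: 0 up, 0.010 right down. Spring-returned; starts to move at 1.4 N, right down takes about 5 N
- gel_tray: loose blue see-through gel tray, 100 mm long (its x), 64 mm wide (its y), 30 mm high, 0.12 kg: a 4 mm floor and two 4 mm side walls along x, open at both ends, the same either way round. Origin: middle of the underside. Grasp it across its 64 mm from above. It starts on the worktop to the left
- tray_home (a point): where the tray's origin is when it lies home against the end wall: station x +50 mm, on the deck, 12 mm up. Set the tray down 30 mm short of it (towards -x) for clearance at both ends. It lies between two guide lips, 6 mm high above the deck and 69 mm apart (2.5 mm play a side), x -115 to +95 mm; beside the tray, for x over -20 mm, nothing else is higher than these lips
- buffer_bottle: clear bottle with a blue cap, 56 mm across, 105 mm high; origin under its middle. Leave it alone
- beaker: clear beaker, 64 mm across, 76 mm high; origin under its middle. Leave it alone
- timer: white timer, 75 x 75 x 17 mm; origin under its middle. Leave it alone
- gel_comb: green gel comb lying flat, 76 x 27 x 8 mm; origin under its middle. Leave it alone

How it is judged:
On the way, in this order (a step that is already met when the one before it is completed fails the run):
1. the pump head is pressed right down (8 of its 10 mm or more) while the tray is still out of the station (value of joint pump_head above 0.008 m and horizontal distance between gel_tray and tray_home above 0.15 m), for 0.1 s.
2. the pump head is let up again (value of joint pump_head below 0.0015 m), for 0.1 s.
3. the tray lies flat on the deck in the channel between the two seals, let go (x of gel_tray in the frame of casting_station between -0.012 and 0.053 m and y of gel_tray in the frame of casting_station between -0.005 and 0.005 m and z of gel_tray in the frame of casting_station below 0.0135 m and angle between gel_tray's own z axis and vertical below 0.03 rad and contact force between the fingers and gel_tray below 0.1 N), for 0.2 s.
At the end, for the whole second after the job is handed in: Tray flat and square in the channel, within 2.5 mm of fully home (0.04 rad, 5 mm sideways), pressed on the end wall with 6 to 14 N through the last second by the clamp block, which the fingers push with over 3 N; robot off the tray, pump head up (within 1.5 mm) (contact force between gel_tray and end_wall between 6 and 14 N and x of gel_tray in the frame of casting_station between 0.0475 and 0.0525 m and y of gel_tray in the frame of casting_station between -0.005 and 0.005 m and z of gel_tray in the frame of casting_station below 0.0135 m and angle between gel_tray's own z axis and vertical below 0.03 rad and angle between the x axis of gel_tray and the x axis of casting_station, either way round below 0.04 rad and contact force between the fingers and clamp_block above 3 N and contact force between each of the arm, the fingers and gel_tray below 0.1 N and linear speed of gel_tray below 0.01 m/s and value of joint pump_head below 0.0015 m); the arm keeps its last pose, push and grip.
It fails at once if the tray is pressed harder than 20 N against the end wall (contact force between gel_tray and end_wall above 20 N).
It fails at once if the buffer bottle, beaker, timer or gel comb is moved by more than 20 mm or a vessel is tipped (distance of any of buffer_bottle, beaker, timer, gel_comb from where it was at the start of the episode above 0.02 m or angle between any of buffer_bottle, beaker's own z axis and vertical above 0.4 rad).
It also fails if it takes over 72 s, if anything falls off the work surface, if the arm or the gripper's body presses on something with over 40 N, if the wrist force passes 120 N, or if a joint passes its speed limit or range.

## Working session

There is one attempt and no reset: what is moved stays moved. The work goes in short steps, Python scripts to look and compute and a tool call to move; the robot and the scene stay as the last step left them, time stands still between calls to the robot, and variables do not carry over. Pictures are saved under pics/ and viewed, and the job is handed in when it is done.

Besides the shell and the picture viewer there is one more tool, called after "Request:" by a JSON object that holds its "api" and its "payload". play_rows: Moves the arm, as the interface text tells. Its arguments: {"type":"object","properties":{"targets":{"type":"string"},"newtons":{"type":"number"}},"required":["targets"]}

```bash
ls; mkdir -p pics
python3 - <<'E'
from workcell import monitor, optics, ticket, env
import cv2
o=monitor.get_obs()
for k,v in o.items(): print(k,v)
print(env.tip_reach)
for n in ["side","top"]:
    im=optics.capture(n); cv2.imwrite(f"pics/{n}0.png",im[:,:,::-1])
    c=optics.calibration(n); print(n,c)
E
```

```text
pics
time 0.0
joints [-1.36412528e+00  8.80046672e-02  1.37230134e+00 -3.87380076e-05
  1.68357478e+00 -1.03100538e-01]
joint_velocities [-0.0010968   0.0014526  -0.00085925  0.00019127  0.00038562 -0.00059221]
joint_torque [ 3.69237623e-04 -3.51862013e+01 -3.13270891e+01 -1.39217150e-04
  1.06737172e-02 -4.95705407e-06]
ee_pos [ 0.1675509  -0.52337055  0.24708804]
ee_rot [-3.10173042e+00 -4.84285986e-01  2.46254134e-04]
wrist_force [-0.28152566 -0.85367594  0.37994543]
torque [-0.01073973 -0.03245307 -0.01541723]
grip_width 0.08558717477267642
0.017
side {'camera_matrix': array([[397.26277525,   0.        , 262.58497764],
       [  0.        , 397.26277525, 188.32386372],
       [  0.        ,   0.        ,   1.        ]]), 'camera_from_world': array([[ 0.8119847 ,  0.58354735,  0.01238272, -0.43521771],
       [-0.51680046,  0.70892463,  0.47994077,  0.19159963],
       [ 0.27128975, -0.39610396,  0.8772135 , -1.60959673],
       [ 0.        ,  0.        ,  0.        ,  1.        ]])}
top {'camera_matrix': array([[420.88232779,   0.        , 248.86517079],
       [  0.        , 420.88232779, 189.50260931],
       [  0.        ,   0.        ,   1.        ]]), 'camera_from_world': array([[ 0.00661055, -0.99997444,  0.00272435,  0.03443347],
       [ 0.98727674,  0.0069594 ,  0.15885907, -0.53830899],
       [-0.15887397,  0.00163954,  0.98729751, -1.35644203],
       [ 0.        ,  0.        ,  0.        ,  1.        ]])}
```

View pics/top0.png

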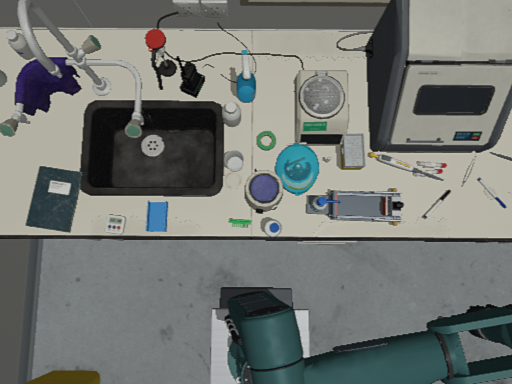

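View pics/side0.png

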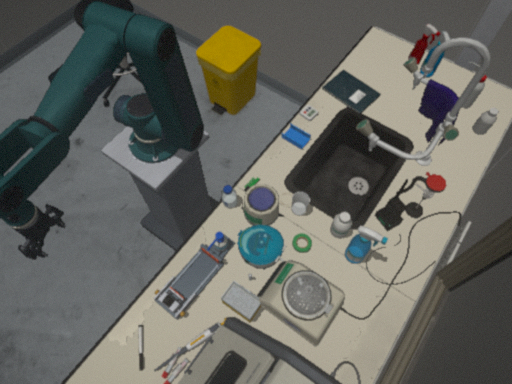

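```bash
cat > h.py <<'E'
import numpy as np, cv2
from workcell import monitor, optics, ticket, env
from scipy.spatial.transform import Rotation as R
def pix2plane(c,u,v,z):
    K=np.array(c["camera_matrix"]);T=np.array(c["camera_from_world"])
    d=np.array([(u-K[0,2])/K[0,0],-(v-K[1,2])/K[1,1],-1.0])
    Rw=T[:3,:3].T; o=-Rw@T[:3,3]; d=Rw@d
    return o+d*(z-o[2])/d[2]
def proj(c,p):
    K=np.array(c["camera_matrix"]);T=np.array(c["camera_from_world"])
    q=T[:3,:3]@np.array(p)+T[:3,3]
    return np.array([K[0,0]*q[0]/-q[2]+K[0,2],K[1,1]*-q[1]/-q[2]+K[1,2]])
E
python3 - <<'E'
import cv2
im=cv2.imread('pics/top0.png')
a=im[180:240,300:410]; b=im[190:240,100:180]
cv2.imwrite('pics/st0.png',cv2.resize(a,None,fx=7,fy=7,interpolation=cv2.INTER_CUBIC))
cv2.imwrite('pics/tr0.png',cv2.resize(b,None,fx=8,fy=8,interpolation=cv2.INTER_CUBIC))
im=cv2.imread('pics/side0.png')
cv2.imwrite('pics/sst0.png',cv2.resize(im[225:325,145:245],None,fx=6,fy=6,interpolation=cv2.INTER_CUBIC))
E
```

```text
(no output)
```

View pics/st0.png

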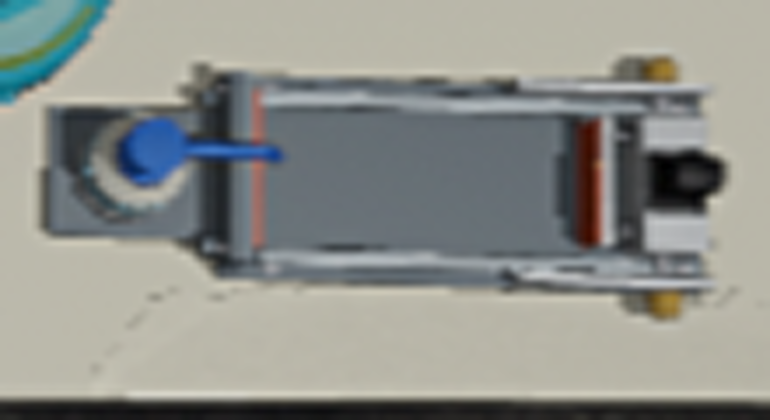

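View pics/tr0.png

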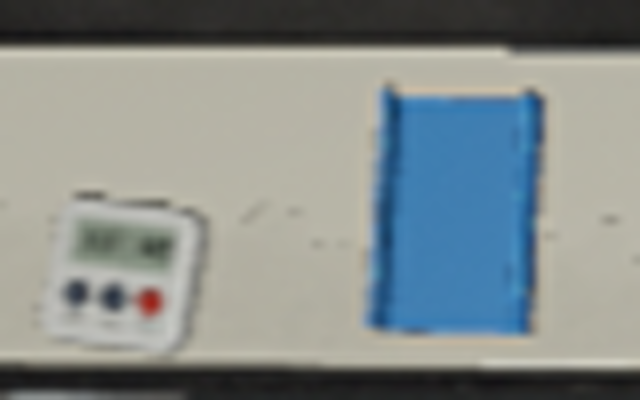

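View pics/sst0.png

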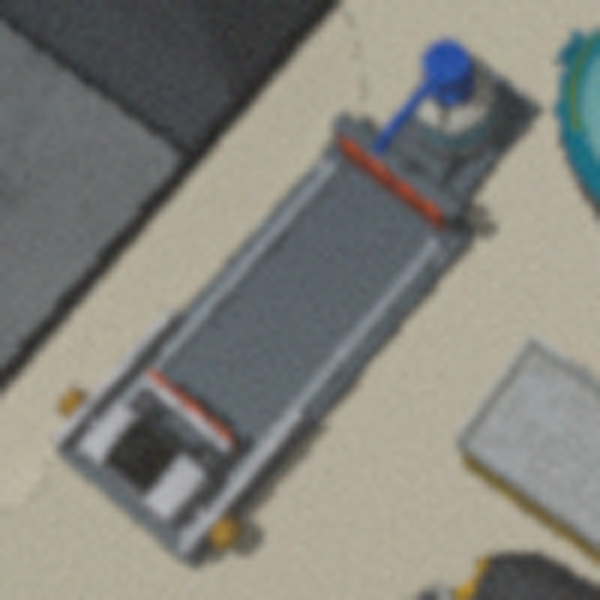

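Run:
```python
from h import *
t=optics.calibration("top"); s=optics.calibration("side")
f=lambda c,u,v,z:print(pix2plane(c,u,v,z).round(4))
print("pump");f(t,300+155/7,180+146/7,.104);f(s,145+447/6,225+58/6,.104)
print("handle");f(t,300+703/7,180+173/7,.0795);f(s,145+143/6,225+445/6,.0795)
print("seal ends top");f(t,300+260/7,180+88/7,.048);f(t,300+260/7,180+245/7,.048)
print("seal ends side");f(s,145+342/6,225+140/6,.048);f(s,145+440/6,225+220/6,.048)
print("plate top corners, side");f(s,145+155/6,225+375/6,.04);f(s,145+232/6,225+440/6,.04)
print('tray top corners (z30)')
for p in [(390,92),(540,95),(370,325),(530,330)]: f(t,100+p[0]/8,190+p[1]/8,.03)
c=optics.calibration("wrist");print(c)
im=optics.capture("wrist"); cv2.imwrite("pics/w0.png",im[:,:,::-1])
```

```text
pump
[ 0.4935 -0.194   0.104 ]
[ 0.4982 -0.1925  0.104 ]
handle
[ 0.486  -0.4504  0.0795]
[ 0.4975 -0.445   0.0795]
seal ends top
[ 0.529  -0.2542  0.048 ]
[ 0.4545 -0.2522  0.048 ]
seal ends side
[ 0.4635 -0.2509  0.048 ]
[ 0.5373 -0.255   0.048 ]
plate top corners, side
[ 0.4651 -0.411   0.04  ]
[ 0.5216 -0.413   0.04  ]
tray top corners (z30)
[0.4972 0.3721 0.03  ]
[0.4964 0.3095 0.03  ]
[0.4002 0.376  0.03  ]
[0.3986 0.3099 0.03  ]
{'camera_matrix': array([[332.57496123,   0.        , 258.40618315],
       [  0.        , 332.57496123, 188.74610061],
       [  0.        ,   0.        ,   1.        ]]), 'camera_from_world': array([[ 0.30431882, -0.9525666 , -0.0026308 , -0.54859297],
       [ 0.91534477,  0.29318976, -0.27601397,  0.03497778],
       [ 0.26369302,  0.08158816,  0.96115002, -0.37921119],
       [ 0.        ,  0.        ,  0.        ,  1.        ]])}
```

View pics/w0.png

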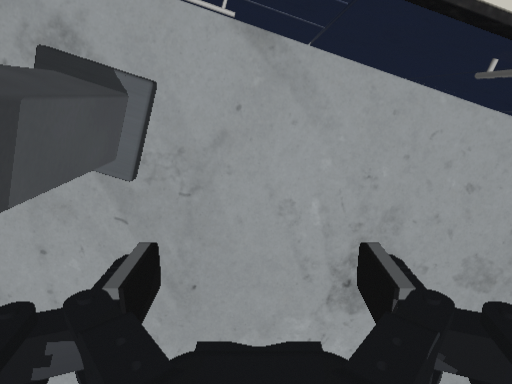

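Request:
{"api": "play_rows", "payload": {"targets": "0.344 -0.083 -0.04 0 0 17.7 1; 0.344 -0.083 -0.04 0 0 17.7 1; 0.344 -0.083 -0.04 0 0 17.7 1; 0.344 -0.083 -0.04 0 0 17.7 1; 0.344 -0.083 -0.04 0 0 17.7 1; 0.344 -0.083 -0.04 0 0 17.7 1; 0.344 -0.083 -0.04 0 0 17.7 1; 0.344 -0.083 -0.04 0 0 17.7 1; 0.344 -0.083 -0.04 0 0 17.7 1; 0.344 -0.083 -0.04 0 0 17.7 1"}}

```text
time: 1.4
ee_pos: [0.469, -0.3407, 0.2883]
ee_rot: [3.142, -0.002, -0.0]
wrist_force: [0.1, -0.0, 0.3]
grip_width: -0.0
```

Run:
```python
from h import *
o=monitor.get_obs();print(o['time'],o['ee_pos'],o['ee_rot'],o['wrist_force'],o['joints'],o['joint_velocities'].max())
im=optics.capture("wrist"); cv2.imwrite("pics/w1.png",im[:,:,::-1])
np.save('w1.npy',np.array(optics.calibration("wrist")["camera_from_world"]))
```

```text
1.4 [ 0.46900349 -0.34074438  0.2882833 ] [ 3.14153334e+00 -1.90139153e-03 -2.84661025e-04] [ 0.13376418 -0.01692902  0.26599367] [-7.26011487e-01  1.50090588e-01  1.22280651e+00 -1.67439637e-04
  1.76879219e+00  8.45962397e-01] 0.003508724106468737
```

View pics/w1.png

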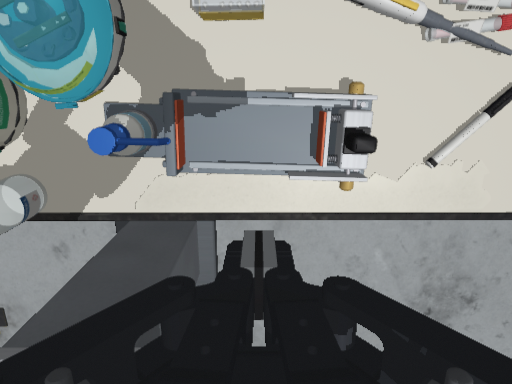

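Run:
```python
import cv2
im=cv2.imread('pics/w1.png')
cv2.imwrite('pics/w1z.png',cv2.resize(im[80:200,80:240],None,fx=5,fy=5,interpolation=cv2.INTER_CUBIC))
cv2.imwrite('pics/w1y.png',cv2.resize(im[75:195,240:400],None,fx=5,fy=5,interpolation=cv2.INTER_CUBIC))
```

```text
(no output)
```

View pics/w1z.png

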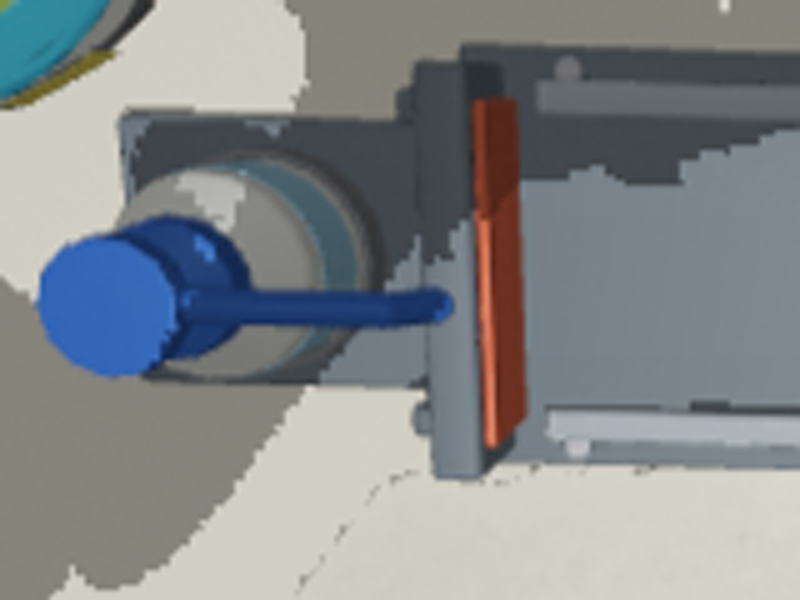

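View pics/w1y.png

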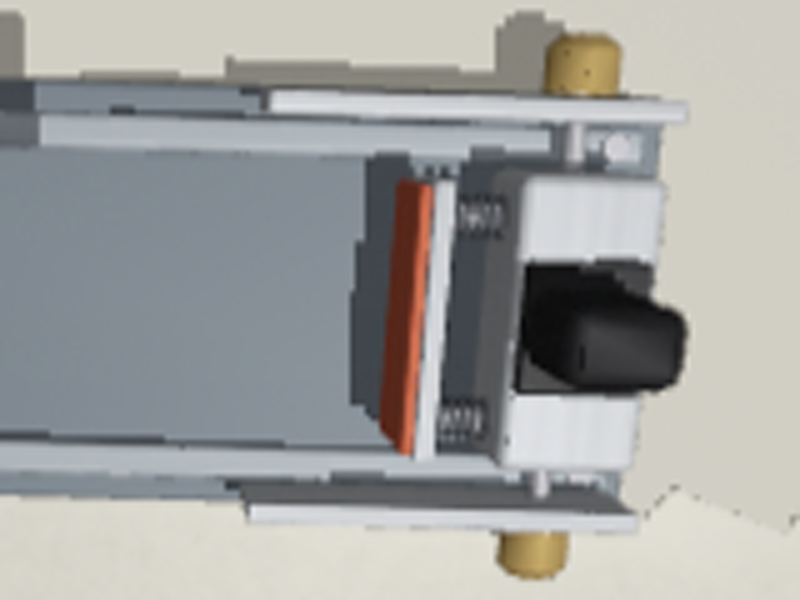

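Run:
```python
from h import *
c=dict(camera_matrix=optics.calibration("wrist")["camera_matrix"],camera_from_world=np.load('w1.npy'))
def f(n,u,v,z):print(n,pix2plane(c,u,v,z).round(4)[:2])
f("pump",101.6,141.2,.104)
for p in [(188,102.4),(248,104.6),(313,106.4)]: f('ulip',*p,.018)
for p in [(190,162.4),(314,164.4)]: f('llip',*p,.018)
f('handle',364,144,.0795)
# cheek tops z .036 + ? outer edges
for p in [(240+268/5,75+110/5),(240+688/5,75+122/5)]: f('ucheek outer/lower',*p,.036)
for p in [(240+250/5,75+515/5),(240+637/5,75+520/5)]: f('lcheek mid',*p,.036)
for p in [(240+520/5,75+172/5),(240+660/5,75+178/5),(240+500/5,75+465/5),(240+632/5,75+468/5)]: f('block top corners',*p,.046)
for p in [(80+415/5,80+62/5),(80+435/5,80+478/5),(80+478/5,80+478/5)]: f('wall top back/front',*p,.048)
for p in [(80+483/5,80+101/5),(80+493/5,80+445/5),(80+517/5,80+100/5),(80+525/5,80+415/5)]: f('seal',*p,.048),f('seal bottom',*p,.014)
for p in [(240+400/5,75+182/5),(240+383/5,75+435/5),(240+432/5,75+185/5),(240+405/5,75+455/5)]: f('plate',*p,.040)
```

```text
pump [ 0.4969 -0.1942]
ulip [ 0.5296 -0.2591]
ulip [ 0.527  -0.3282]
ulip [ 0.5249 -0.4033]
llip [ 0.4592 -0.2573]
llip [ 0.4565 -0.4075]
handle [ 0.4903 -0.4464]
ucheek outer/lower [ 0.5356 -0.3787]
ucheek outer/lower [ 0.5329 -0.471 ]
lcheek mid [ 0.4441 -0.377 ]
lcheek mid [ 0.4428 -0.4678]
block top corners [ 0.5227 -0.4323]
block top corners [ 0.5214 -0.4626]
block top corners [ 0.4582 -0.4323]
block top corners [ 0.4575 -0.4622]
wall top back/front [ 0.5406 -0.2394]
wall top back/front [ 0.4502 -0.2366]
wall top back/front [ 0.4502 -0.2464]
seal [ 0.5326 -0.2532]
seal bottom [ 0.5319 -0.2451]
seal [ 0.4578 -0.2503]
seal bottom [ 0.4502 -0.2419]
seal [ 0.5328 -0.2605]
seal bottom [ 0.5322 -0.2531]
seal [ 0.4646 -0.2579]
seal bottom [ 0.4577 -0.2503]
plate [ 0.5203 -0.4077]
plate [ 0.4639 -0.4066]
plate [ 0.5197 -0.4147]
plate [ 0.4593 -0.4119]
```

Request:
{"api": "play_rows", "payload": {"targets": "0.0275 -0.060 0.05 0 0 0 1; 0.0275 -0.120 0.10 0 0 0 1; 0.0275 -0.147 0.145 0 0 0 1; 0.0275 -0.147 0.155 0 0 0 1; 0.0275 -0.147 0.155 0 0 0 1; 0.0275 -0.147 0.155 0 0 0 1; 0.0275 -0.147 0.155 0 0 0 1"}}

```text
time: 2.33
ee_pos: [0.4985, -0.1946, 0.1357]
ee_rot: [3.139, -0.001, 0.006]
wrist_force: [-0.8, -0.1, 0.6]
grip_width: -0.0001
```

Run:
```python
from h import *
o=monitor.get_obs();print(o['time'],o['ee_pos'],o['ee_rot'],o['wrist_force'])
im=optics.capture("wrist"); cv2.imwrite("pics/w2.png",im[:,:,::-1])
```

```text
2.325 [ 0.49846868 -0.19459124  0.13569765] [ 3.13923722e+00 -1.01974625e-03  6.10038351e-03] [-0.82308729 -0.08710661  0.61177027]
```

View pics/w2.png

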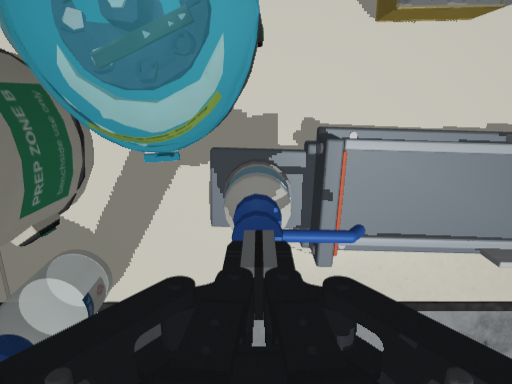

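Request:
{"api": "play_rows", "payload": {"targets": "0 0 0.010 0 0 0 1; 0 0 0.017 0 0 0 1; 0 0 0.021 0 0 0 1; 0 0 0.025 0 0 0 1; 0 0 0.026 0 0 0 1; 0 0 0.026 0 0 0 1"}}

```text
time: 3.12
ee_pos: [0.4977, -0.1935, 0.1109]
ee_rot: [3.14, 0.001, 0.003]
wrist_force: [-5.8, 0.0, 15.6]
grip_width: -0.0001
```

Request:
{"api": "play_rows", "payload": {"targets": "0 0 0.000 0 0 0 1; 0 0 -0.03 0 0 0 1; 0 0 -0.09 0 0 0 1; 0 0 -0.15 0 0 0 1; 0 0 -0.16 0 0 0 1;0 0 -0.16 0 0 0 0"}}

```text
time: 3.88
ee_pos: [0.4974, -0.1927, 0.2673]
ee_rot: [3.142, 0.002, 0.001]
wrist_force: [-0.3, -0.2, -0.5]
grip_width: 0.0169
```

Run:
```python
from h import *
o=monitor.get_obs();print(o['time'],o['ee_pos'],o['ee_rot'],o['wrist_force'])
c=optics.calibration("wrist")
im=optics.capture("wrist"); cv2.imwrite("pics/w3.png",im[:,:,::-1])
im=optics.capture("side"); cv2.imwrite('pics/s3.png',cv2.resize(im[200:325,145:270,::-1],None,fx=5,fy=5,interpolation=cv2.INTER_CUBIC))
np.save('w3.npy',np.array(c["camera_from_world"]))
```

```text
3.875 [ 0.49742227 -0.19272924  0.26729907] [3.14153344e+00 1.77982802e-03 5.99221005e-04] [-0.30935182 -0.15522674 -0.52383824]
```

View pics/w3.png

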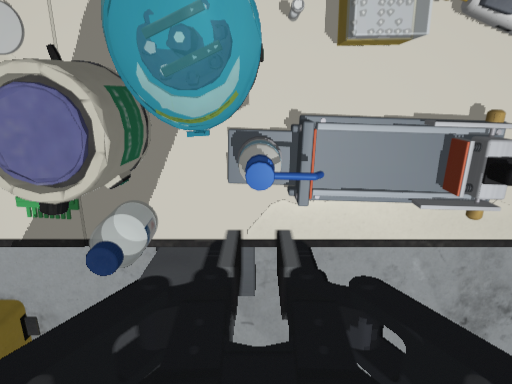

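Run:
```python
from h import *
c=dict(camera_matrix=optics.calibration("wrist")["camera_matrix"],camera_from_world=np.load('w3.npy'))
for z in (.104,.094): print(proj(c,[.4969,-.194,z]),pix2plane(c,260,174,z))
t=optics.calibration("top"); s=optics.calibration("side")
for z in (0,.1,.15,.2,.25): print(z,pix2plane(t,264,188,z).round(3),pix2plane(s,262,198,z).round(3))
```

```text
[260.48544146 176.03459778] [ 0.49876737 -0.1935628   0.104     ]
[260.42119546 173.44130521] [ 0.49637036 -0.19361246  0.094     ]
0 [ 0.551 -0.014  0.   ] [0.502 0.044 0.   ]
0.1 [ 0.534 -0.01   0.1  ] [0.531 0.002 0.1  ]
0.15 [ 0.526 -0.008  0.15 ] [ 0.545 -0.02   0.15 ]
0.2 [ 0.518 -0.006  0.2  ] [ 0.56  -0.041  0.2  ]
0.25 [ 0.509 -0.004  0.25 ] [ 0.575 -0.062  0.25 ]
```

Run:
```python
import cv2, numpy as np
a=cv2.imread('pics/side0.png')[200:325,145:270]
b=cv2.resize(cv2.imread('pics/s3.png'),(125,125),interpolation=cv2.INTER_AREA)
for im in (a,b):
    i=im[15:55,60:95].astype(int); m=(i[...,0]>130)&(i[...,0]-i[...,2]>70)
    v,u=np.nonzero(m); print(m.sum(),u.mean(),v.mean(),v.min(),v.max())
```

```text
53 12.584905660377359 21.943396226415093 17 32
54 12.481481481481481 22.074074074074073 17 32
```

Request:
{"api": "play_rows", "payload": {"targets": "-0.01 -0.060 0 0 0 0 0; -0.02 -0.120 0 0 0 0 0; -0.03 -0.18 0 0 0 0 0; -0.04 -0.24 0 0 0 0 0; -0.04 -0.30 0 0 0 0 0; -0.05 -0.36 0 0 0 0 0; -0.05 -0.42 0 0 0 0 0; -0.05 -0.48 0 0 0 0 0; -0.05 -0.535 0 0 0 0 0; -0.05 -0.535 0 0 0 0 0; -0.05 -0.535 0 0 0 0 0; -0.05 -0.535 0 0 0 0 0; -0.05 -0.535 0 0 0 0 0"}}

```text
time: 5.6
ee_pos: [0.4472, 0.3408, 0.2674]
ee_rot: [3.141, -0.002, 0.0]
wrist_force: [-0.2, 0.1, -0.2]
grip_width: 0.086
```

Run:
```python
from h import *
o=monitor.get_obs();print(o['time'],o['ee_pos'],o['ee_rot'],o['wrist_force'],o['grip_width'],o['joints'])
c=optics.calibration("wrist")
im=optics.capture("wrist"); cv2.imwrite("pics/w4.png",im[:,:,::-1])
np.save('w4.npy',np.array(c["camera_from_world"]))
```

```text
5.6 [0.44716382 0.34084126 0.267358  ] [ 3.14138713e+00 -1.65906587e-03  1.83029413e-04] [-0.24817283  0.148407   -0.1909264 ] 0.08603564340675388 [ 5.50574336e-01  1.11839079e-01  1.30651613e+00 -2.38497244e-04
  1.72324555e+00  2.12239071e+00]
```

View pics/w4.png

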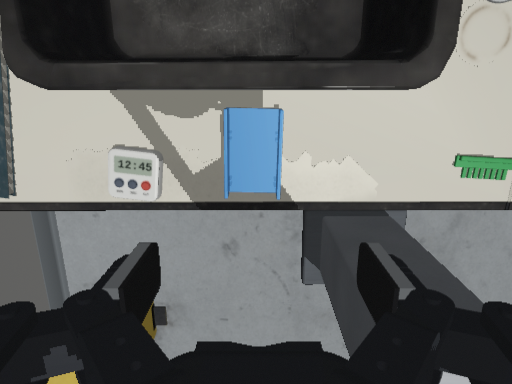

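Run:
```python
from h import *
c=dict(camera_matrix=optics.calibration("wrist")["camera_matrix"],camera_from_world=np.load('w4.npy'))
im=cv2.imread('pics/w4.png').astype(int)
m=((im[...,0]-im[...,2])>60).astype(np.uint8)
m[:,:200]=0;m[:,310:]=0;m[:90]=0;m[215:]=0
cs,_=cv2.findContours(m,0,2); k=max(cs,key=cv2.contourArea)
print(cv2.boundingRect(k),cv2.minAreaRect(k))
cv2.imwrite('pics/w4z.png',cv2.resize(im[95:210,205:305].astype(np.uint8),None,fx=5,fy=5,interpolation=cv2.INTER_CUBIC))
for p in cv2.boxPoints(cv2.minAreaRect(k)): print(p,pix2plane(c,*p,.03),pix2plane(c,*p,0))
```

```text
(224, 108, 60, 92) ((251.92198181152344, 152.8178253173828), (59.10887145996094, 90.3319320678711), 2.1610796451568604)
[220.6854  196.83719] [0.40394649 0.38463418 0.03      ] [0.39453677 0.38821392 0.        ]
[224.09174 106.56951] [0.50418467 0.3777233  0.03      ] [0.50306247 0.38073166 0.        ]
[283.15857 108.79846] [0.50178503 0.31507309 0.03      ] [0.50046443 0.31290163 0.        ]
[279.75223 199.06613] [0.40116294 0.31706762 0.03      ] [0.39152308 0.31506106 0.        ]
```

View pics/w4z.png

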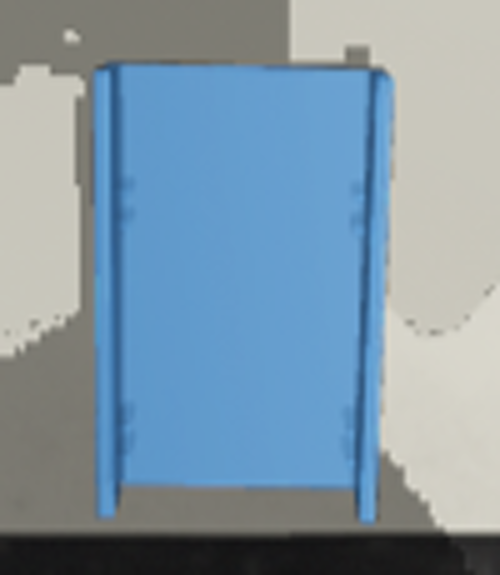

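Run:
```python
from h import *
c=dict(camera_matrix=optics.calibration("wrist")["camera_matrix"],camera_from_world=np.load('w4.npy'))
P=np.array([pix2plane(c,205+u/5,95+v/5,.03) for u,v in [(95,70),(98,517),(390,75),(377,520)]])
print(P, P.mean(0)); d=(P[0]+P[2]-P[1]-P[3]); print(np.arctan2(d[1],d[0]))
d=P[0]+P[1]-P[2]-P[3]; print(np.arctan2(-d[0],d[1]))
```

```text
[[0.50167733 0.37789619 0.03      ]
 [0.40206491 0.38021475 0.03      ]
 [0.50054235 0.31521807 0.03      ]
 [0.40124127 0.31632699 0.03      ]] [0.45138147 0.347414   0.03      ]
-0.01722927840185652
-0.015473893648270738
```

Run:
```python
from h import *
c=dict(camera_matrix=optics.calibration("wrist")["camera_matrix"],camera_from_world=np.load('w4.npy'))
tcp=np.array([0.44716382,0.34084126,0.267358])
for d in (.017,.012,.007,.004,0): print(d,[proj(c,tcp+[sx*.011,.043,-d]).round(1) for sx in (1,-1)],[proj(c,tcp+[sx*.011,-.043,-d]).round(1) for sx in (1,)],'shut',proj(c,tcp+[.011,0,-d]).round(1))
im=cv2.imread('pics/w4.png');cv2.imwrite('pics/w4f.png',cv2.resize(im[220:384,90:250],None,fx=4,fy=4))
```

```text
0.017 [array([166.5, 227.7]), array([170. , 270.3])] [array([352.9, 227.5])] shut [259.7 227.6]
0.012 [array([163.5, 232.1]), array([167.3, 275.9])] [array([356. , 231.8])] shut [259.7 232. ]
0.007 [array([160.3, 236.7]), array([164.4, 281.7])] [array([359.2, 236.4])] shut [259.8 236.6]
0.004 [array([158.3, 239.7]), array([162.5, 285.4])] [array([361.3, 239.4])] shut [259.8 239.5]
0 [array([155.5, 243.8]), array([160. , 290.6])] [array([364.2, 243.5])] shut [259.8 243.6]
```

View pics/w4f.png

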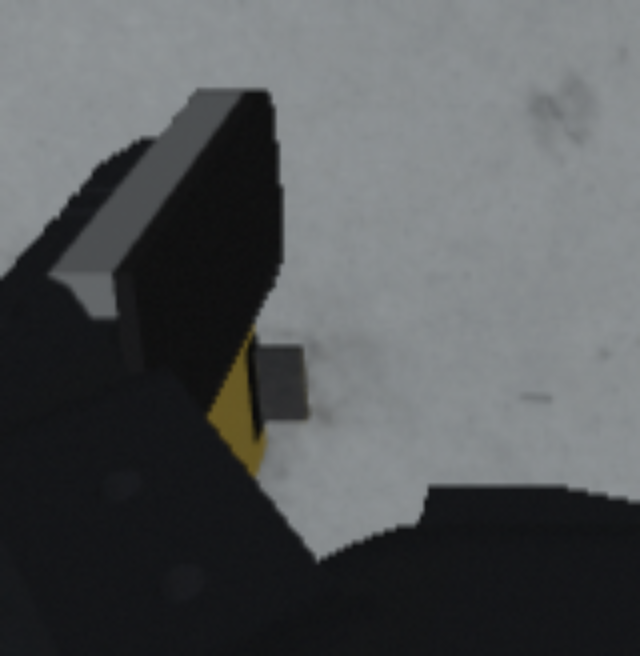

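Request:
{"api": "play_rows", "payload": {"newtons": 25, "targets": "0.004 -0.0055 0.06 0 0 0.9 0; 0.004 -0.0055 0.12 0 0 0.9 0; 0.004 -0.0055 0.18 0 0 0.9 0; 0.004 -0.0055 0.225 0 0 0.9 0; 0.004 -0.0055 0.24 0 0 0.9 0; 0.004 -0.0055 0.248 0 0 0.9 0; 0.004 -0.0055 0.248 0 0 0.9 0; 0.004 -0.0055 0.248 0 0 0.9 0"}}

```text
time: 6.65
ee_pos: [0.4523, 0.3484, 0.0216]
ee_rot: [-3.139, 0.023, -0.006]
wrist_force: [-0.1, 0.0, -0.1]
grip_width: 0.0857
```

Run:
```python
from h import *
o=monitor.get_obs();print(o['time'],o['ee_pos'],o['ee_rot'],o['wrist_force'],o['grip_width'],o['joints'])
im=optics.capture("wrist"); cv2.imwrite("pics/w5.png",im[:,:,::-1])
```

```text
6.65 [0.45231706 0.34840177 0.02155642] [-3.13932297  0.02338006 -0.00563679] [-0.06622415  0.00999462 -0.08656929] 0.08566128233204463 [ 5.57088613e-01  2.82235667e-01  1.61234413e+00 -8.61710106e-05
  1.24281402e+00  2.14280722e+00]
```

View pics/w5.png

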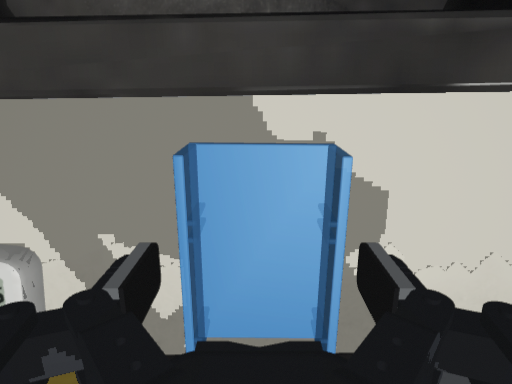

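Request:
{"api": "play_rows", "payload": {"newtons": 25, "targets": "0 0 0 0 0 0 0.3; 0 0 0 0 0 0 0.5; 0 0 0 0 0 0 0.5; 0 0 0 0 0 0 0.5; 0 0 0 0 0 0 0.5"}}

```text
time: 7.32
ee_pos: [0.4515, 0.3479, 0.0204]
ee_rot: [-3.141, 0.023, -0.002]
wrist_force: [-0.1, -0.2, 5.7]
grip_width: 0.0635
```

Run:
```python
from h import *
o=monitor.get_obs();print(o['time'],o['ee_pos'],o['ee_rot'],o['wrist_force'],o['grip_width'])
c=optics.calibration("wrist")
im=optics.capture("wrist"); cv2.imwrite("pics/w6.png",im[:,:,::-1])
np.save('w6.npy',np.array(c["camera_from_world"]))
```

```text
7.325 [0.4514635  0.34794998 0.02038269] [-3.14063282e+00  2.32590936e-02 -2.30624683e-03] [-0.08989339 -0.15611632  5.71081469] 0.06353058725584491
```

View pics/w6.png

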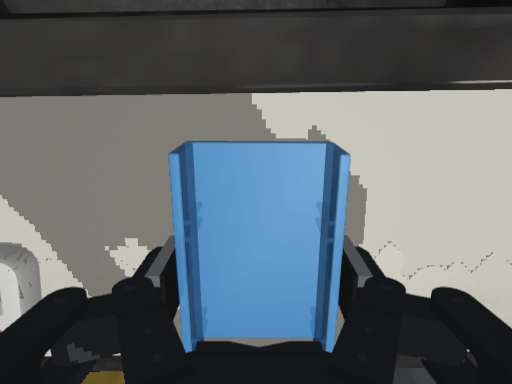

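Run:
```python
from h import *
c=dict(camera_matrix=optics.calibration("wrist")["camera_matrix"],camera_from_world=np.load('w6.npy'))
im=cv2.imread('pics/w6.png');cv2.imwrite('pics/w6z.png',cv2.resize(im[130:180,160:360],None,fx=4,fy=4))
for p in [(172,152),(348,152)]: print(pix2plane(c,*p,.03))
for p in [(192,142),(330,142)]: print(pix2plane(c,*p,.004),pix2plane(c,*p,.03))
tcp=np.array([.4515,.348]); new=np.array([.4931,-.330]); a=-.0148
d=new-tcp; X=np.array([np.cos(a),np.sin(a)]);Y=np.array([np.sin(a),-np.cos(a)])
print(d@X,d@Y)
```

```text
[0.50262035 0.37811431 0.03      ]
[0.50168058 0.31627307 0.03      ]
[0.5024707  0.37610922 0.004     ] [0.5060246  0.37083674 0.03      ]
[0.50157428 0.3172352  0.004     ] [0.50529241 0.32274867 0.03      ]
0.05162947773267808 0.6773100892715617
```

View pics/w6z.png

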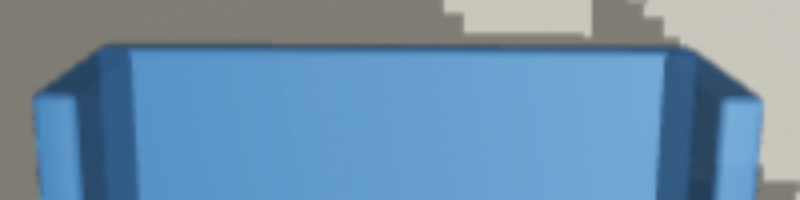

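Request:
{"api": "play_rows", "payload": {"targets": "0 0 -0.02 0 0 0 0.5; 0 0 -0.06 0 0 0 0.5; 0 0 -0.12 0 0 0 0.5; 0 0.03 -0.18 0 0 -5 0.5; 0.01 0.09 -0.21 0 0 -14 0.5; 0.015 0.15 -0.21 0 0 -23 0.5; 0.02 0.21 -0.21 0 0 -32 0.5; 0.025 0.27 -0.21 0 0 -41 0.5; 0.03 0.33 -0.21 0 0 -50 0.5; 0.035 0.39 -0.21 0 0 -59 0.5; 0.04 0.45 -0.21 0 0 -68 0.5; 0.045 0.51 -0.21 0 0 -77 0.5; 0.05 0.57 -0.21 0 0 -86 0.5; 0.0515 0.63 -0.20 0 0 -89.4 0.5; 0.0515 0.677 -0.19 0 0 -89.4 0.5; 0.0515 0.677 -0.14 0 0 -89.4 0.5;  0.0515 0.677 -0.09 0 0 -89.4 0.5; 0.0515 0.677 -0.08 0 0 -89.4 0.5; 0.0515 0.677 -0.08 0 0 -89.4 0.5; 0.0515 0.677 -0.08 0 0 -89.4 0.5"}}

```text
time: 9.88
ee_pos: [0.4938, -0.331, 0.1023]
ee_rot: [2.245, 2.19, 0.001]
wrist_force: [-0.1, -0.3, -0.6]
grip_width: 0.0635
```

Run:
```python
from h import *
o=monitor.get_obs();print(o['time'],o['ee_pos'],o['ee_rot'],o['wrist_force'],o['grip_width'],o['joints'])
c=optics.calibration("wrist")
im=optics.capture("wrist"); cv2.imwrite("pics/w7.png",im[:,:,::-1])
np.save('w7.npy',np.array(c["camera_from_world"]))
```

```text
9.875 [ 0.4938495  -0.33102615  0.10233893] [2.24513462e+00 2.18992591e+00 8.30473215e-04] [-0.07476449 -0.26003357 -0.63223044] 0.06352452680234494 [-6.85824071e-01  2.52447701e-01  1.47456571e+00 -6.57434801e-05
  1.40926500e+00 -6.60918470e-01]
```

View pics/w7.png

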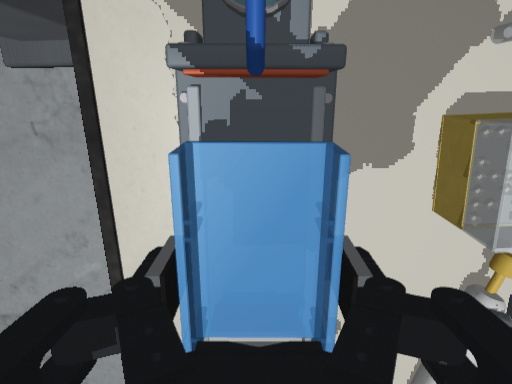

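Run:
```python
import cv2
im=cv2.imread('pics/w7.png')
cv2.imwrite('pics/w7z.png',cv2.resize(im[35:165,160:360],None,fx=4,fy=4,interpolation=cv2.INTER_CUBIC))
```

```text
(no output)
```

View pics/w7z.png

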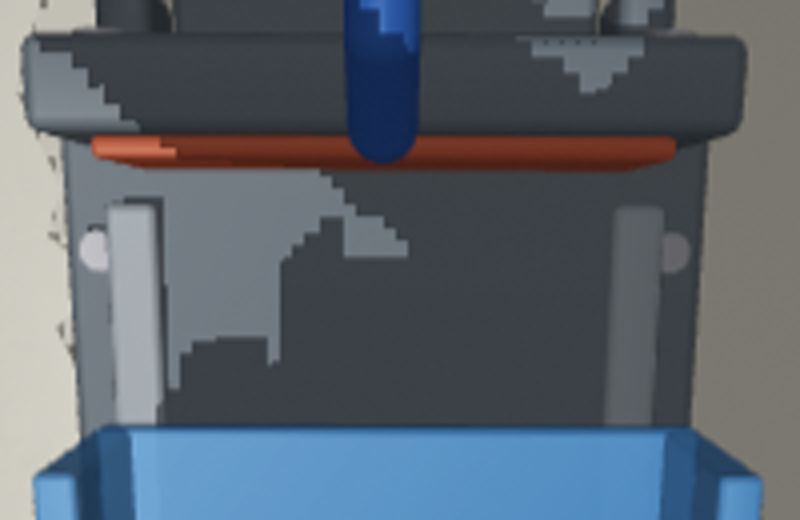

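Run:
```python
from h import *
c=dict(camera_matrix=optics.calibration("wrist")["camera_matrix"],camera_from_world=np.load('w7.npy'))
o=monitor.get_obs(); Rt=R.from_rotvec(o['ee_rot']).as_matrix(); tcp=o['ee_pos']
print(Rt.round(4))
def f(n,u,v,z):
    p=pix2plane(c,160+u/4,35+v/4,z); print(n,p.round(4),'tool',(Rt.T@(p-tcp)).round(4))
f('L near',158,410,.018);f('L far',155,212,.018)
f('R near',606,410,.018);f('R far',614,212,.018)
f('deckL',80,410,.012);f('deckR',691,410,.012);f('deckL',66,160,.012);f('deckR',707,160,.012)
f('wall L',25,75,.048);f('wall R',746,75,.048)
f('sealL',92,140,.048);f('sealR',676,140,.048)
f('seal botL',145,168,.014);f('seal botR',640,168,.014)
zt=tcp[2]-.0204
f('tray floor L',105,428,zt+.004);f('tray R',692,428,zt+.004)
f('tray top L',35,480,zt+.03);f('tray top R',760,480,zt+.03)
```

```text
[[ 0.0249  0.9997  0.0044]
 [ 0.9997 -0.0248 -0.0037]
 [-0.0036  0.0044 -1.    ]]
L near [ 0.4589 -0.2866  0.018 ] tool [ 0.0439 -0.0365  0.0842]
L far [ 0.4606 -0.2569  0.018 ] tool [ 0.0737 -0.0355  0.0841]
R near [ 0.5292 -0.2884  0.018 ] tool [0.0439 0.0338 0.0845]
R far [ 0.5298 -0.2586  0.018 ] tool [0.0736 0.0337 0.0844]
deckL [ 0.4452 -0.287   0.012 ] tool [ 0.0432 -0.0501  0.0901]
deckR [ 0.5438 -0.2895  0.012 ] tool [0.0431 0.0485 0.0906]
deckL [ 0.4465 -0.2488  0.012 ] tool [ 0.0814 -0.0498  0.09  ]
deckR [ 0.5449 -0.2513  0.012 ] tool [0.0813 0.0486 0.0904]
wall L [ 0.4506 -0.2405  0.048 ] tool [ 0.0897 -0.0458  0.054 ]
wall R [ 0.5412 -0.2428  0.048 ] tool [0.0896 0.0449 0.0544]
sealL [ 0.4583 -0.2484  0.048 ] tool [ 0.0819 -0.0378  0.0541]
sealR [ 0.5327 -0.2503  0.048 ] tool [0.0819 0.0365 0.0544]
seal botL [ 0.4589 -0.2504  0.014 ] tool [ 0.0801 -0.0374  0.0881]
seal botR [ 0.5343 -0.2523  0.014 ] tool [0.0801 0.038  0.0884]
tray floor L [ 0.4651 -0.2798  0.0861] tool [ 0.0506 -0.0301  0.0161]
tray R [ 0.5276 -0.2814  0.0861] tool [0.0505 0.0324 0.0164]
tray top L [ 0.4643 -0.2806  0.1121] tool [ 0.0496 -0.0308 -0.0099]
tray top R [ 0.5279 -0.2823  0.1121] tool [ 0.0496  0.0328 -0.0096]
```

Request:
{"api": "play_rows", "payload": {"targets": "0 -0.002 0.03 0 0 0 0.5; 0 -0.002 0.05 0 0 0 0.5; 0 -0.002 0.058 0 0 0 0.5; 0 -0.002 0.060 0 0 0 0.5; 0 -0.002 0.060 0 0 0 0.5; 0 -0.002 0.060 0 0 0 0.5"}}

```text
time: 10.68
ee_pos: [0.491, -0.3306, 0.0406]
ee_rot: [2.248, 2.192, 0.0]
wrist_force: [0.2, -0.4, -2.1]
grip_width: 0.0637
```

Run:
```python
from h import *
o=monitor.get_obs();print(o['time'],o['ee_pos'],o['ee_rot'],o['wrist_force'],o['grip_width'])
c=optics.calibration("wrist")
im=optics.capture("wrist"); cv2.imwrite("pics/w8.png",im[:,:,::-1])
np.save('w8.npy',np.array(c["camera_from_world"]))
cv2.imwrite('pics/w8z.png',cv2.resize(im[35:165,160:360,::-1],None,fx=4,fy=4,interpolation=cv2.INTER_CUBIC))
```

```text
10.675 [ 0.49097882 -0.33059157  0.04057919] [2.24768876e+00 2.19162004e+00 3.08715225e-04] [ 0.19587756 -0.41458402 -2.06255788] 0.06365779331604329
```

View pics/w8z.png

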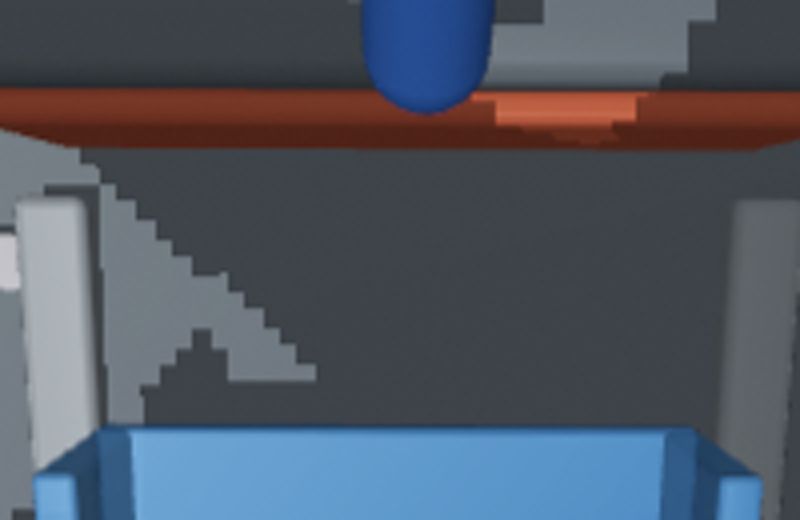

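Run:
```python
from h import *
c=dict(camera_matrix=optics.calibration("wrist")["camera_matrix"],camera_from_world=np.load('w8.npy'))
o=monitor.get_obs(); Rt=R.from_rotvec(o['ee_rot']).as_matrix(); tcp=o['ee_pos']
def f(n,u,v,z):
    p=pix2plane(c,160+u/4,35+v/4,z); print(n,p.round(4),'tool',(Rt.T@(p-tcp)).round(4))
f('L near',98,410,.018);f('L far',85,210,.018)
f('R near',721,410,.018);f('R far',735,210,.018)
zt=tcp[2]-.0204
f('tray floor L',103,428,zt+.004);f('tray R',694,428,zt+.004)
f('tray top L',35,480,zt+.03);f('tray top R',760,480,zt+.03)
f('sealbotL',80,149,.014);f('sealbotR',755,149,.014)
```

```text
L near [ 0.4602 -0.2782  0.018 ] tool [ 0.0515 -0.032   0.0222]
L far [ 0.4607 -0.257   0.018 ] tool [ 0.0727 -0.032   0.0222]
R near [ 0.5292 -0.28    0.018 ] tool [0.0515 0.0371 0.0223]
R far [ 0.5298 -0.2588  0.018 ] tool [0.0727 0.0371 0.0223]
tray floor L [ 0.4619 -0.2794  0.0239] tool [ 0.0503 -0.0302  0.0163]
tray R [ 0.525  -0.281   0.0239] tool [0.0503 0.0329 0.0164]
tray top L [ 0.4613 -0.2803  0.0499] tool [ 0.0494 -0.0308 -0.0097]
tray top R [ 0.5252 -0.282   0.0499] tool [ 0.0493  0.0331 -0.0096]
sealbotL [ 0.4598 -0.2506  0.014 ] tool [ 0.0791 -0.0331  0.0262]
sealbotR [ 0.5327 -0.2525  0.014 ] tool [0.079  0.0398 0.0263]
```

Request:
{"api": "play_rows", "payload": {"targets": "0 0.0012 0 0 0 0 0.5; 0 0.0012 0.003 0 0 0 0.5; 0 0.0012 0.006 0 0 0 0.5; 0 0.0012 0.008 0 0 0 0.5; 0 0.0012 0.008 0 0 0 0.5"}}

```text
time: 11.35
ee_pos: [0.4917, -0.3301, 0.0319]
ee_rot: [2.249, 2.193, -0.0]
wrist_force: [-1.2, 1.1, 2.1]
grip_width: 0.0635
```

Run:
```python
from h import *
o=monitor.get_obs();print(o['time'],o['ee_pos'],o['ee_rot'],o['wrist_force'],o['grip_width'])
im=optics.capture("wrist"); cv2.imwrite("pics/w9.png",im[:,:,::-1])
```

```text
11.35 [ 0.49166532 -0.33008984  0.03188839] [ 2.24906621e+00  2.19296867e+00 -3.97003201e-06] [-1.18948903  1.09759763  2.07948606] 0.06347193927300657
```

View pics/w9.png

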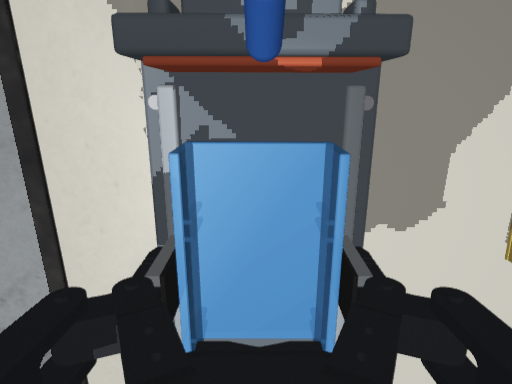

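Request:
{"api": "play_rows", "payload": {"targets": "0 0 0 0 0 0 0.2; 0 0 0 0 0 0 0; 0 0 0 0 0 0 0; 0 0 0 0 0 0 0; 0 0 -0.02 0 0 0 0; 0 0 -0.06 0 0 0 0; 0 0 -0.12 0 0 0 0; -0.05 0 -0.16 0 0 0 0; -0.08 0 -0.20 0 0 0 0; -0.08 0 -0.20 0 0 0 0; -0.08 0 -0.20 0 0 0 0; -0.08 0 -0.20 0 0 0 0"}}

```text
time: 12.9
ee_pos: [0.4891, -0.4086, 0.229]
ee_rot: [-2.245, -2.191, -0.0]
wrist_force: [0.3, 0.7, 0.2]
grip_width: 0.0853
```

Run:
```python
from h import *
o=monitor.get_obs();print(o['time'],o['ee_pos'],o['ee_rot'],o['wrist_force'],o['grip_width'])
c=optics.calibration("wrist")
im=optics.capture("wrist"); cv2.imwrite("pics/w10.png",im[:,:,::-1])
np.save('w10.npy',np.array(c["camera_from_world"]))
im=optics.capture("side"); cv2.imwrite('pics/s10.png',cv2.resize(im[200:325,145:270,::-1],None,fx=5,fy=5,interpolation=cv2.INTER_CUBIC))
```

```text
12.9 [ 0.48914548 -0.40862211  0.22900782] [-2.24529420e+00 -2.19135344e+00 -2.16336894e-04] [0.27521227 0.73307157 0.20940632] 0.08533078798600964
```

View pics/w10.png

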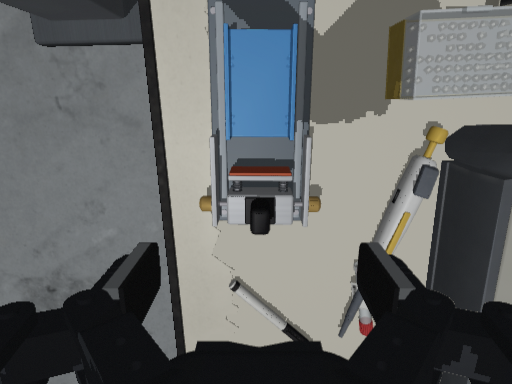

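View pics/s10.png

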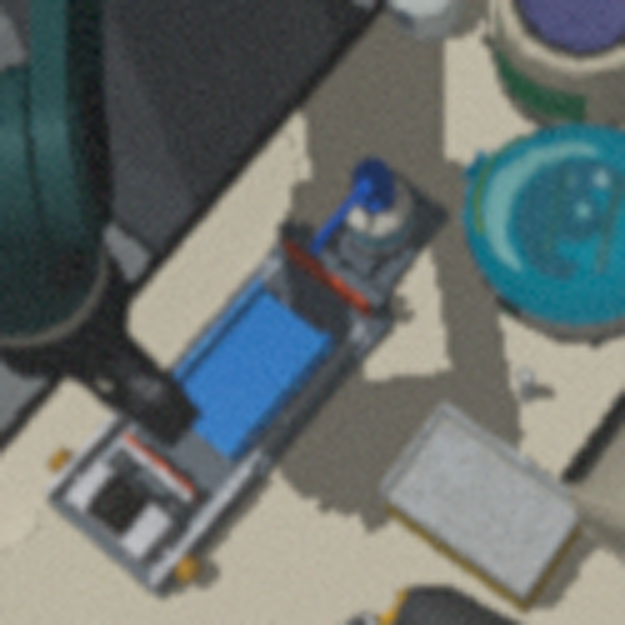

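Run:
```python
import cv2
im=cv2.imread('pics/w10.png')
cv2.imwrite('pics/w10z.png',cv2.resize(im[110:250,190:330],None,fx=5,fy=5,interpolation=cv2.INTER_CUBIC))
```

```text
(no output)
```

View pics/w10z.png

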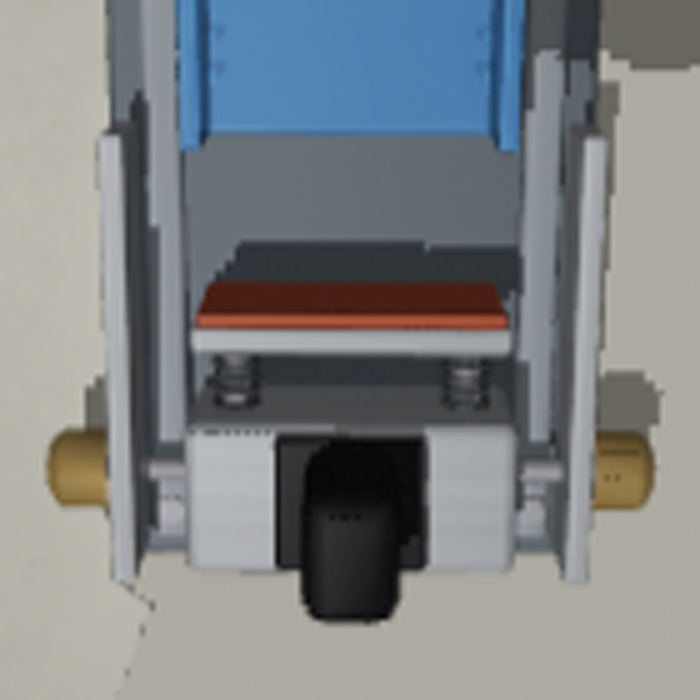

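Run:
```python
from h import *
c=dict(camera_matrix=optics.calibration("wrist")["camera_matrix"],camera_from_world=np.load('w10.npy'))
o=monitor.get_obs(); Rt=R.from_rotvec(o['ee_rot']).as_matrix(); tcp=o['ee_pos']
def f(n,u,v,z):
    p=pix2plane(c,190+u/5,110+v/5,z); print(n,p.round(4),'tool',(Rt.T@(p-tcp)).round(4))
f('handle near',350,618,.0795);f('handle far',350,500,.0795); f('hL',302,565,.0795);f('hR',398,565,.0795)
f('blk',188,430,.046);f('blk',512,430,.046);f('blk',190,568,.046);f('blk',512,568,.046)
f('tray',182,150,.042);f('tray',518,150,.042)
f('seal top',205,320,.040);f('seal',502,320,.040)
f('lipL',180,300,.018);f('lipR',528,300,.018)
```

```text
handle near [ 0.4893 -0.4582  0.0795] tool [-0.0497  0.0015  0.1498]
handle far [ 0.4898 -0.4358  0.0795] tool [-0.0274  0.0015  0.1499]
hL [ 0.481  -0.4478  0.0795] tool [-0.0396 -0.007   0.1499]
hR [ 0.498  -0.4482  0.0795] tool [-0.0396  0.01    0.1499]
blk [ 0.4585 -0.4325  0.046 ] tool [-0.0249 -0.0298  0.1835]
blk [ 0.5213 -0.434   0.046 ] tool [-0.0249  0.033   0.1833]
blk [ 0.4574 -0.4612  0.046 ] tool [-0.0536 -0.0302  0.1834]
blk [ 0.5214 -0.4627  0.046 ] tool [-0.0535  0.0338  0.1833]
tray [ 0.4596 -0.3788  0.042 ] tool [ 0.0288 -0.0299  0.1876]
tray [ 0.5227 -0.3804  0.042 ] tool [0.0288 0.0331 0.1875]
seal top [ 0.4622 -0.4121  0.04  ] tool [-0.0044 -0.0266  0.1895]
seal [ 0.5199 -0.4135  0.04  ] tool [-0.0044  0.0311  0.1894]
lipL [ 0.4552 -0.4129  0.018 ] tool [-0.0054 -0.0335  0.2115]
lipR [ 0.5272 -0.4146  0.018 ] tool [-0.0054  0.0385  0.2114]
```

Request:
{"api": "play_rows", "payload": {"newtons": 40, "targets": "-0.0393 0.001 0.05 0 0 0 0.3; -0.0393 0.001 0.10 0 0 0 0.3; -0.0393 0.001 0.14 0 0 0 0.3; -0.0393 0.001 0.158 0 0 0 0.3; -0.0393 0.001 0.159 0 0 0 0.3; -0.0393 0.001 0.159 0 0 0 0.3; -0.0393 0.001 0.159 0 0 0 0.3"}}

```text
time: 13.88
ee_pos: [0.4906, -0.4504, 0.0751]
ee_rot: [2.246, 2.19, -0.0]
wrist_force: [0.1, 0.2, -1.3]
grip_width: 0.0599
```

Run:
```python
from h import *
o=monitor.get_obs();print(o['time'],o['ee_pos'],o['ee_rot'],o['wrist_force'],o['grip_width'])
im=optics.capture("wrist"); cv2.imwrite("pics/w11.png",im[:,:,::-1])
```

```text
13.875 [ 0.4906025  -0.45039093  0.07514008] [ 2.24582172e+00  2.18995529e+00 -2.50759468e-04] [ 0.0609297   0.20157678 -1.26393636] 0.05986655942427065
```

View pics/w11.png

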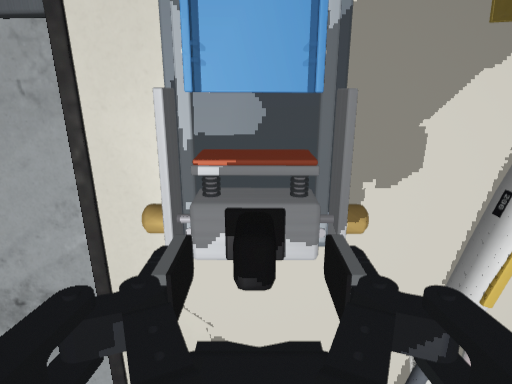

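Request:
{"api": "play_rows", "payload": {"newtons": 40, "targets": "0 0 0 0 0 0 0.6; 0 0 0 0 0 0 0.9; 0 0 0 0 0 0 1; 0 0 0 0 0 0 1; 0 0 0 0 0 0 1; 0 0 0 0 0 0 1"}}

```text
time: 14.68
ee_pos: [0.4889, -0.4496, 0.0728]
ee_rot: [-2.249, -2.192, 0.002]
wrist_force: [-4.6, 1.0, 5.4]
grip_width: 0.0173
```

Run:
```python
from h import *
o=monitor.get_obs();print(o['time'],o['ee_pos'],o['ee_rot'],o['wrist_force'],o['grip_width'])
im=optics.capture("wrist"); cv2.imwrite("pics/w12.png",im[:,:,::-1])
```

```text
14.675 [ 0.48892117 -0.44962081  0.0728178 ] [-2.24944541e+00 -2.19240950e+00  1.54869133e-03] [-4.57428817  1.04441227  5.43132644] 0.017289805351480513
```

View pics/w12.png

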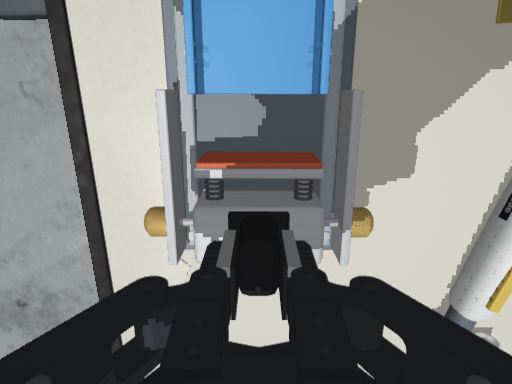

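Request:
{"api": "play_rows", "payload": {"targets": "0 -0.001 -0.001 0 0 0 1; 0.005 -0.001 -0.001 0 0 0 1; 0.010 -0.001 -0.001 0 0 0 1; 0.016 -0.001 -0.001 0 0 0 1; 0.022 -0.001 -0.001 0 0 0 1; 0.026 -0.001 -0.001 0 0 0 1; 0.030 -0.001 -0.001 0 0 0 1; 0.034 -0.001 -0.001 0 0 0 1; 0.038 -0.001 -0.001 0 0 0 1; 0.042 -0.001 -0.001 0 0 0 1; 0.046 -0.001 -0.001 0 0 0 1; 0.050 -0.001 -0.001 0 0 0 1; 0.050 -0.001 -0.001 0 0 0 1; 0.050 -0.001 -0.001 0 0 0 1"}}

```text
time: 16.48
ee_pos: [0.4902, -0.3984, 0.0729]
ee_rot: [-2.249, -2.193, -0.003]
wrist_force: [5.5, 1.3, -6.1]
grip_width: 0.0172
```

Run:
```python
from h import *
o=monitor.get_obs();print(o['time'],o['ee_pos'],o['ee_rot'],o['wrist_force'],o['grip_width'])
c=optics.calibration("wrist")
im=optics.capture("wrist"); cv2.imwrite("pics/w13.png",im[:,:,::-1])
np.save('w13.npy',np.array(c["camera_from_world"]))
```

```text
16.475 [ 0.49023707 -0.39839717  0.07285876] [-2.24850191 -2.19298473 -0.00259881] [ 5.54567653  1.33429717 -6.07546697] 0.017171335808280643
```

View pics/w13.png

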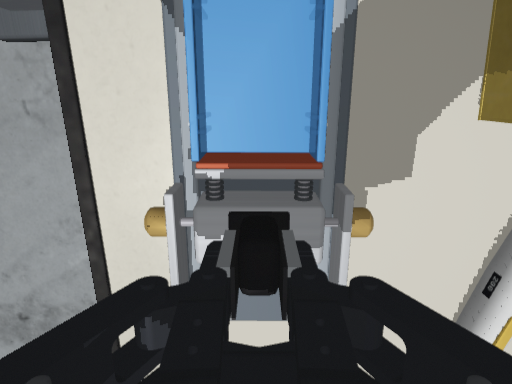

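Request:
{"api": "play_rows", "payload": {"targets": "0.002 0.0006 0.0006 0 0 0 1; 0.004 0.0006 0.0006 0 0 0 1; 0.006 0.0006 0.0006 0 0 0 1; 0.007 0.0006 0.0006 0 0 0 1; 0.007 0.0006 0.0006 0 0 0 1; 0.007 0.0006 0.0006 0 0 0 1"}}

```text
time: 17.27
ee_pos: [0.4904, -0.3923, 0.0728]
ee_rot: [-2.249, -2.193, -0.0]
wrist_force: [2.5, -1.3, -4.0]
grip_width: 0.0172
```

Request:
{"api": "play_rows", "payload": {"targets": "0.001 0 0 0 0 0 1; 0.002 0 0 0 0 0 1;  0.002 0 0 0 0 0 1; 0.002 0 0 0 0 0 1"}}

```text
time: 17.77
ee_pos: [0.4905, -0.3904, 0.0728]
ee_rot: [-2.249, -2.193, 0.0]
wrist_force: [1.0, -0.7, -3.8]
grip_width: 0.0174
```

Request:
{"api": "play_rows", "payload": {"targets": "0.001 0 0 0 0 0 1; 0.002 0 0 0 0 0 1;  0.002 0 0 0 0 0 1; 0.002 0 0 0 0 0 1"}}

```text
time: 18.27
ee_pos: [0.4906, -0.3888, 0.0728]
ee_rot: [2.249, 2.193, -0.001]
wrist_force: [1.0, -4.8, -4.0]
grip_width: 0.017
```

Request:
{"api": "play_rows", "payload": {"targets": "0.001 0 0.0003 0 0 0 1; 0.002 0 0.0003 0 0 0 1;  0.002 0 0.0003 0 0 0 1; 0.002 0 0.0003 0 0 0 1"}}

```text
time: 18.77
ee_pos: [0.4906, -0.3872, 0.0728]
ee_rot: [2.249, 2.192, -0.002]
wrist_force: [0.7, -5.2, -2.4]
grip_width: 0.0174
```

Run:
```python
from h import *
o=monitor.get_obs();print(o['time'],o['ee_pos'],o['ee_rot'],o['wrist_force'],o['grip_width'])
c=optics.calibration("wrist")
im=optics.capture("wrist"); cv2.imwrite("pics/w14.png",im[:,:,::-1])
np.save('w14.npy',np.array(c["camera_from_world"]))
cv2.imwrite('pics/w14z.png',cv2.resize(im[0:260,150:370,::-1],None,fx=2.3,fy=2.3,interpolation=cv2.INTER_CUBIC))
```

```text
18.775 [ 0.49064917 -0.38716769  0.07281169] [ 2.24866182e+00  2.19190817e+00 -1.70961221e-03] [ 0.67791784 -5.15145708 -2.42300047] 0.017426876096967543
```

View pics/w14z.png

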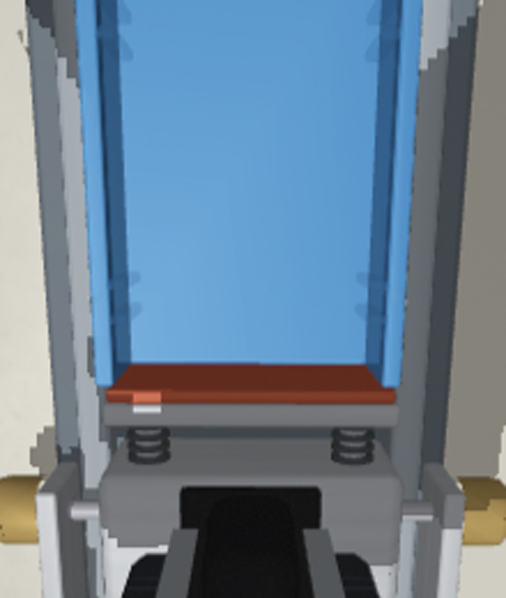

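```bash
cat > gap.py <<'E'
from h import *
K=optics.calibration("wrist")["camera_matrix"]
def rows(fn):
    im=cv2.imread(fn).astype(int)
    m=(im[...,2]-im[...,1]>50)&(im[...,2]-im[...,0]>50)
    out=[]
    for a,b in ((210,235),(280,305)):
        s=m[130:200,a:b]; out.append(np.mean([np.nonzero(s[:,j])[0].max()+130 for j in range(b-a) if s[:,j].any()]))
    return out
if __name__=='__main__':
    import sys
    for f in sys.argv[1:]: print(f,rows('pics/%s.png'%f))
E
python3 gap.py w12 w13 w14
python3 - <<'E'
from h import *
c=dict(camera_matrix=optics.calibration("wrist")["camera_matrix"],camera_from_world=np.load('w14.npy'))
# row to station-x sensitivity at z=.04
a=pix2plane(c,258,165,.04);b=pix2plane(c,258,175,.04);print((a-b)/10*1000)
E
```

```text
w12 [np.float64(167.0), np.float64(167.0)]
w13 [np.float64(167.76), np.float64(167.8)]
w14 [np.float64(174.0), np.float64(174.0)]
[0.01318576 0.49843484 0.        ]
```

Request:
{"api": "play_rows", "payload": {"targets": "0.001 0 0.0003 0 0 0 1; 0.002 0 0.0003 0 0 0 1;  0.002 0 0.0003 0 0 0 1; 0.002 0 0.0003 0 0 0 1"}}

```text
time: 19.32
ee_pos: [0.4907, -0.3859, 0.0728]
ee_rot: [2.248, 2.191, -0.003]
wrist_force: [0.8, -6.8, -2.5]
grip_width: 0.0171
```

Request:
{"api": "play_rows", "payload": {"targets": "0.001 0 0 0 0 0 1; 0.0015 0 0 0 0 0 1;  0.0015 0 0 0 0 0 1; 0.0015 0 0 0 0 0 1; 0.0015 0 0 0 0 0 1"}}

```text
time: 19.95
ee_pos: [0.4907, -0.3851, 0.0728]
ee_rot: [2.247, 2.19, -0.004]
wrist_force: [1.4, -8.9, -3.0]
grip_width: 0.0171
```

```bash
python3 - <<'E'
from h import *
o=monitor.get_obs();print(o['time'],o['ee_pos'],o['ee_rot'],o['wrist_force'],o['grip_width'])
im=optics.capture("wrist"); cv2.imwrite("pics/w15.png",im[:,:,::-1])
im=optics.capture("side"); cv2.imwrite('pics/s15.png',cv2.resize(im[200:325,145:270,::-1],None,fx=5,fy=5,interpolation=cv2.INTER_CUBIC))
im=optics.capture("top"); cv2.imwrite('pics/t15.png',cv2.resize(im[180:240,300:410,::-1],None,fx=7,fy=7,interpolation=cv2.INTER_CUBIC))
E
python3 gap.py w15
```

```text
19.95 [ 0.49071375 -0.38505617  0.07283837] [ 2.24739837  2.18980341 -0.00423358] [ 1.44016979 -8.94125493 -2.98645116] 0.01711590722638049
w15 [np.float64(178.0), np.float64(178.0)]
```

View pics/s15.png

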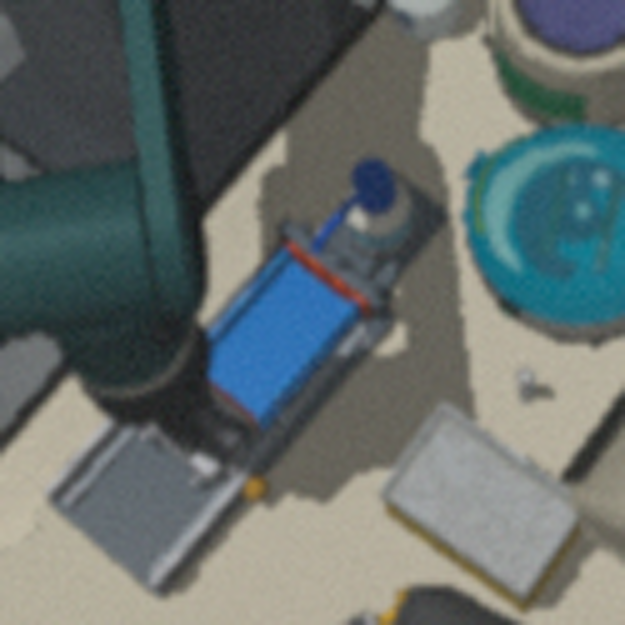

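View pics/t15.png

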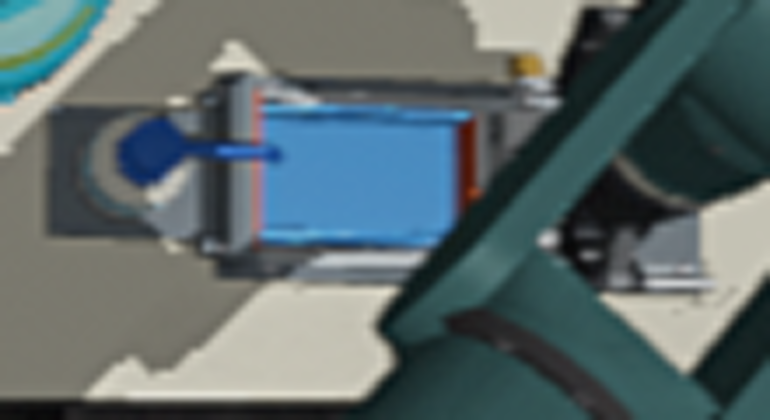

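View pics/w15.png

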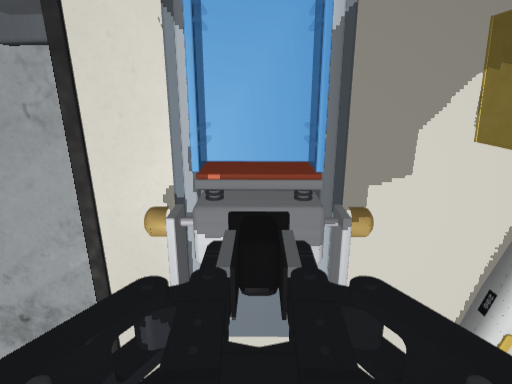

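Request:
{"api": "play_rows", "payload": {"targets": "0.001 0 0 0 0 0 1; 0.0018 0 0 0 0 0 1;  0.0018 0 0 0 0 0 1; 0.0018 0 0 0 0 0 1; 0.0018 0 0 0 0 0 1; 0.0018 0 0 0 0 0 1; 0.0018 0 0 0 0 0 1; 0.0018 0 0 0 0 0 1"}}

```text
time: 21.1
ee_pos: [0.4907, -0.3839, 0.0728]
ee_rot: [2.247, 2.189, -0.005]
wrist_force: [0.9, -11.1, -4.7]
grip_width: 0.0173
```

```bash
python3 - <<'E'
from h import *
for i in range(4):
    o=monitor.get_obs();print(o['time'],o['ee_pos'],o['wrist_force'],o['grip_width'])
    im=optics.capture("wrist")
cv2.imwrite("pics/w16.png",im[:,:,::-1])
E
python3 gap.py w16
```

```text
21.1 [ 0.49074851 -0.38387973  0.07284507] [  0.89893454 -11.05349217  -4.72800564] 0.01727566957084179
21.15 [ 0.49073586 -0.38386056  0.07284381] [  0.5650313  -10.09588323  -4.14697607] 0.017424139114283456
21.2 [ 0.49073212 -0.38387519  0.07285173] [ 1.54625719 -9.63329136 -3.9707167 ] 0.017419508758633344
21.25 [ 0.49073298 -0.38387774  0.07286277] [  1.42951084 -10.18070211  -4.4669586 ] 0.01679712608246653
w16 [np.float64(180.0), np.float64(180.36)]
```

Request:
{"api": "play_rows", "payload": {"targets": "0.0003 0 0 0 0 0 1; 0.0003 0 0 0 0 0 1; 0.0003 0 0 0 0 0 1; 0.0003 0 0 0 0 0 1; 0.0003 0 0 0 0 0 1; 0.0003 0 0 0 0 0 1"}}

```text
time: 22.05
ee_pos: [0.4908, -0.3838, 0.0728]
ee_rot: [2.247, 2.189, -0.006]
wrist_force: [1.0, -9.8, -4.4]
grip_width: 0.017
```

```bash
python3 - <<'E'
from h import *
F=[]
for i in range(8):
    o=monitor.get_obs();F.append(o['wrist_force']); 
    im=optics.capture("wrist")
print(o['time'],o['ee_pos'],np.mean(F,0),np.std(F,0))
c=optics.calibration("wrist")
cv2.imwrite("pics/w17.png",im[:,:,::-1])
im=im[:,:,::-1].astype(int); m=(im[...,0]-im[...,2]>60)
Rt=R.from_rotvec(o['ee_rot']).as_matrix()
for v in (20,150):
    u=np.nonzero(m[v])[0]; u=u[(u>150)&(u<360)]
    print(v,u.min(),u.max(),[pix2plane(c,q,v,.042).round(4) for q in (u.min()-.5,u.max()+.5)])
E
python3 gap.py w17
```

```text
22.4 [ 0.49075332 -0.38378298  0.07285227] [  0.93978391 -10.91256304  -4.76650197] [0.57755263 0.73952357 0.43826189]
20 183 332 [array([ 0.4618, -0.2828,  0.042 ]), array([ 0.5256, -0.2845,  0.042 ])]
150 190 324 [array([ 0.46  , -0.3384,  0.042 ]), array([ 0.5238, -0.3401,  0.042 ])]
w17 [np.float64(180.0), np.float64(181.0)]
```

```bash
python3 -c "
from workcell import ticket,monitor
print(ticket.job_done()); o=monitor.get_obs(); print(o['time'],o['wrist_force'])"
```

```text
the job is handed in; nothing more can be done
None
the job is handed in; nothing more can be done
```

I carried out all the steps and handed the job in at about 22.4 s; no verdict was reported.

- **Pump:** I pressed the head about 10 mm, where the force rose to 15.6 N, well above the 5 N that right down takes. In the pictures the head was back at its starting height afterwards.
- **Tray:** I laid it in the channel about 30 mm short of the end wall and let go. The pictures show it between the guide lips.
- **Clamp:** I pinched the black handle and slid the block until the tray met the end wall. The arm is still holding that push.

**Last checks:**
- The wrist force along the closing direction averaged 10.9 N (spread 0.7 N). That includes about 1 N of block friction.
- The picture showed the plate pushed in about 6.2 to 7 mm, which means roughly 9.3 to 10.4 N on the tray. The two readings agree.
- The tray looked flush on the seal in the top view taken at about 8 N. Its axis measured within about 0.01 rad of the station's.
- The fingers stay above the tray, about 14 mm clear by calculation.
- The handle grip also carries about 4.8 N of vertical force and 1 N sideways.

I went nowhere near the buffer bottle, beaker, timer or gel comb, but I did not measure their positions again at the end.

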